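# Wipe the broken dish off the hotplate

## Task

A porcelain dish has broken on the cold black hotplate: with the orange scraper block, wipe all four white shards off it into the yellow catch tray, without touching the sharp shards with the gripper fingers. Then stand the scraper upright on its blue mat again, set down and not dropped, and leave the other things where they are.

Things in the scene. Friction and masses are not known exactly. Their poses are not given: they have to be found in the camera images.
- hotplate: Low laboratory hotplate (cold), fixed: flat black top 200 (its x) x 240 (its y) mm, 10 mm thick, top surface 50 mm above the table, no rim; white base 185 x 200 mm below it. Origin: centre of its underside, on the table. The tray lies at its +y or its -y edge, the mat at the other of these two edges.
- tray: Yellow open catch tray, fixed: 220 (x) x 164 (y) mm outside, 34 mm high, walls 4 mm, floor about 4 mm thick. Parallel to the hotplate; its near wall is tucked 12 mm under the overhanging edge of the hotplate's top. Origin: centre of its underside, on the table; x runs along the hotplate edge.
- mat: Blue flat parking mat, fixed: 210 (x) x 110 (y) x 8 mm thick, parallel to the hotplate, beside the edge away from the tray (gap 15 mm). Origin: centre of its underside, on the table.
- scraper: Loose scraper block, 200 to 420 g, standing on the mat: orange block 160 (its x) x 36 (its y) x 25 mm high, with a black handle bar 100 (x) x 24 (y) mm on it, from 25 to 70 mm above the underside. Origin: centre of its underside; z up. Its long 160 mm faces look along +y and -y.
- shard0_c (a point): Middle of a loose flat white porcelain shard, about 42 x 28 mm, 8 mm thick, 20 g, lying on the hotplate's top at the start.
- shard1_c (a point): Middle of a loose flat white porcelain shard, about 42 x 28 mm, 8 mm thick, 20 g, lying on the hotplate's top at the start.
- shard2_c (a point): Middle of a loose flat white porcelain shard, about 42 x 28 mm, 8 mm thick, 20 g, lying on the hotplate's top at the start.
- shard3_c (a point): Middle of a loose flat white porcelain shard, about 42 x 28 mm, 8 mm thick, 20 g, lying on the hotplate's top at the start.
- dish_a: Bystander: round closed cream-coloured culture dish, 90 mm across, 16 mm high, on the table just beyond the hotplate. Origin: centre of underside.
- dish_b: Bystander: round closed white culture dish, 90 mm across, 16 mm high, on the table. Origin: centre of underside.
- media_bottle: Bystander: cream-coloured media bottle with blue cap, 76 mm across, 140 mm high. Origin: centre of underside.
- amber_bottle: Bystander: amber bottle with white cap, 64 mm across, 130 mm high. Origin: centre of underside.
- beaker: Bystander: clear open beaker, 72 mm across, 90 mm high. Origin: centre of underside.
- spatula: Bystander: spatula with blue handle, 190 mm long, lying on the table between the hotplate and the robot. Origin: on its underside, x along its length.
There are look-alikes about, which are no part of the job. Leave any pink or turquoise look-alike of the part that bears shard2_c alone.

How it is judged:
By the outcome, as a careful person would: the job done as asked, in the order asked, and still so for the second after the job is handed in, with the robot touching nothing.
It also fails if it takes over 48 s, if anything falls off the work surface, if the arm or the gripper's body presses on something with over 40 N, if the wrist force passes 120 N, or if a joint passes its speed limit or range.

## Robot

A 7-joint arm with a two-finger parallel gripper is mounted at the origin on the work surface. World frame = base frame: x ahead of the robot, y to its left, z up, the work surface at z = 0. Lengths are in m, angles in rad, forces in N, time in s.
With the tool pointing down it reaches from about 0.425 to 0.925 m from the base axis. Payload 6.8 kg.
Tool frame: the origin (TCP) lies between the finger pads; the fingertips stand r.tips_ahead ahead of it and the grasp point (between the pads) lies 5 mm behind it (r.tips_ahead is the distance from the TCP to the fingertips, in m); z points along the fingers, y is the line along which they close (so a half turn about z gives the same grasp; the last joint's range is limited). The gripper opens to 85 mm and grips with 20 to 120 N. Pads are 22 mm wide; open, the fingers measure 114 mm over their backs; the gripper's body (76 mm by 85 mm) begins 54 mm behind the grasp point. The pads swing forward as they close: fully open they stand 13 mm farther back than shut.
Start: joints at [1.064, 0.477, 0.022, 1.555, -0.011, 1.109, -0.083], TCP at [0.262, -0.622, 0.245] pointing down, gripper open.
Joint ranges: [-2.96, 2.96], [-0.34, 2.1], [-1.41, 1.46], [0.24, 2.44], [-1.37, 4.51], [0.17, 1.92], [-2.96, 2.96]. Speed limits (rad/s): [2.39, 2.39, 3.14, 3.14, 3.14, 3.14, 3.14].

## Interface

Orientations are given as a rotation vector (axis times angle).
In Python, from bench import r gives the robot as it stands.
- The arm moves only by the tool move_arm, never from a script. Its argument "rows" is one flat list of numbers, 4 for each row, row after row: the shift along the tool's x, y, z in cm, then the turn about the tool's z in degrees. In form: [tx, ty, tz, twist, tx, ty, tz, twist, ...]. A call has 1 to 10 rows; each row is the pose to reach, as a shift and turn from the pose commanded when the call began, along the tool's axes at that moment; what a row does not reach only later rows make up. A row lasts 1/8 s, in which the tool goes at most 62.5 mm and 10.7 degrees, less where a joint would pass 70% of its speed; a pose out of reach is approached as far as the arm can. A call with a gripper value outside its range is refused whole. "fingers" is the opening, from 0 (shut) to 1 (fully open), set as the call begins (left out, the last holds). The fingers move at their own pace and stop on an object; "newtons" is the grip in N (left out, the last holds). Time passes only in rows, so rows that repeat a pose let the fingers close. It gives the time, the measured TCP pose, the force, the opening and the grip force at its end, in the units of the state.
- r.get_obs(): the state, without advancing time (a new reading comes with each control period).
- r.grab_frame(name): name is "scene" or "top"; returns the picture (384x512x3 uint8, blue, green, red); there is no depth.
- r.camera_params(name): a dict with "fx", "fy", "cx", "cy" (pixels), "k1" (the pictures are not rectified: a ray, as slopes to the right and down, at radius r is drawn at 1 + k1 r^2 times it, then the intrinsics apply), "world_from_camera" (4x4, takes a point from camera to world coordinates). Camera axes: x right, y down, z forward; pixel columns grow to the right and rows downward; lengths in m; the calibration is good to about 2 mm. A picture is of the moment at which its call begins. camera_params takes no time and is no camera call.
- r.hand_in(): hands the job in; it is judged then, once.
The state is a dict: "clock": time; "joints": joint angles; "qvel": joint speeds; "tau": joint torques, N m; "tcp_pos": TCP position; "orientation": TCP orientation; "contact_force": force on the tool from outside, world axes, zero at the start; "moment": the same for the moment, N m; "grip_width": finger opening in m; "gripper_force": force on a finger pad.
Only numpy, scipy, OpenCV 4.12 (cv2) and the standard library are available. Lean on these libraries where they do the work, as an engineer would, in place of code of your own. Each camera call takes 0.05 s, during which the arm holds its last target. There are 200 camera calls.

## Working session

There is one attempt and no reset: what is moved stays moved. The work goes in short steps, Python scripts to look and compute and a tool call to move; the robot and the scene stay as the last step left them, time stands still between calls to the robot, and variables do not carry over. Pictures are saved under pics/ and viewed, at most 10 in all, crops included, and the job is handed in when it is done.

Besides the shell and the picture viewer there is one more tool, called after "Request:" in YAML: its name, and indented under it one key for each argument. move_arm: Moves the arm, as the interface text tells. Its arguments: {"type":"object","properties":{"rows":{"type":"array"},"fingers":{"type":"number"},"newtons":{"type":"number"}},"required":["rows"]}

```bash
ls; mkdir -p pics; python3 - <<'E'
from bench import r
import cv2
o=r.get_obs(); print({k:o[k] for k in('clock','tcp_pos','orientation','contact_force','grip_width')}, r.tips_ahead)
for n in('scene','top'):
    cv2.imwrite(f'pics/{n}0.png',r.grab_frame(n)); p=r.camera_params(n); print(n,p)
E
```

```text
pics
{'clock': 0.0, 'tcp_pos': array([ 0.26186207, -0.62151543,  0.2443059 ]), 'orientation': array([-3.07759425e+00, -6.21940300e-01,  7.71004735e-04]), 'contact_force': array([-0.17351453, -0.50184075, -0.08353978]), 'grip_width': 0.08519269427627456} 0.014
scene {'fx': 356.7039050130213, 'fy': 356.7039050130213, 'cx': 250.8498915232211, 'cy': 189.87921452893355, 'k1': -0.08012528035935251, 'world_from_camera': array([[-0.83212362,  0.36464456, -0.41785719,  1.02641899],
       [ 0.55443347,  0.52905789, -0.6424183 ,  0.65250925],
       [-0.01318369, -0.76624545, -0.64241272,  0.71329899],
       [ 0.        ,  0.        ,  0.        ,  1.        ]])}
top {'fx': 499.30053401308743, 'fy': 499.30053401308743, 'cx': 260.3880184597887, 'cy': 191.9484776717159, 'k1': -0.20963432234060594, 'world_from_camera': array([[-0.02020839, -0.9827531 ,  0.18381501,  0.29157632],
       [-0.99968781,  0.01715975, -0.01816111,  0.01986237],
       [ 0.01469366, -0.18412464, -0.98279307,  1.73680327],
       [ 0.        ,  0.        ,  0.        ,  1.        ]])}
```

View pics/scene0.png

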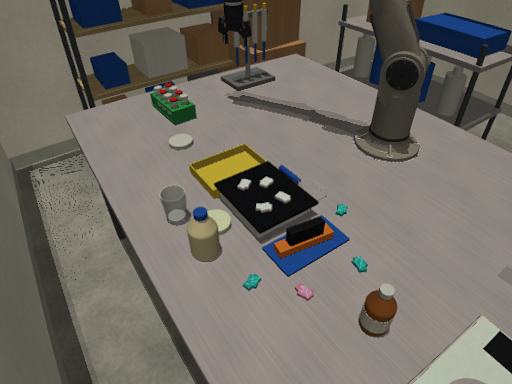

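View pics/top0.png

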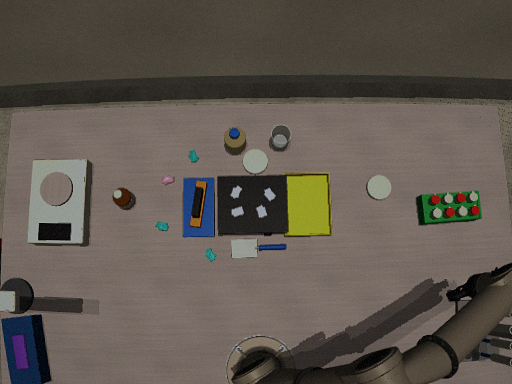

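The scene view shows the black hotplate at about (265,197), four shards on it, the tray at (230,170), and the mat with the scraper at (305,240). In the top view the plate is at (252,205), the tray at (308,205), the mat at (198,207) and the orange scraper at (198,204). The tray is therefore on the −y side and the mat on +y.

```bash
cat > h.py <<'E'
import numpy as np, cv2
from bench import r
def cam(n):
    p=r.camera_params(n); K=np.array([[p['fx'],0,p['cx']],[0,p['fy'],p['cy']],[0,0,1]]); return K,np.array([p['k1'],0,0,0.]),p['world_from_camera']
def ray(n,uv):
    K,d,T=cam(n); q=cv2.undistortPoints(np.float64(uv).reshape(-1,1,2),K,d)[:,0]
    return T[:3,3], np.c_[q,np.ones(len(q))]@T[:3,:3].T
def plane(n,uv,z):
    o,v=ray(n,uv); return o+v*((z-o[2])/v[:,2])[:,None]
def tri(a,b):  # top px, scene px -> midpoint, gap
    o1,v1=ray('top',[a]);o2,v2=ray('scene',[b]);v1,v2=v1[0],v2[0]
    s=np.linalg.lstsq(np.c_[v1,-v2],o2-o1,rcond=None)[0]; p,q=o1+s[0]*v1,o2+s[1]*v2
    return (p+q)/2,np.linalg.norm(p-q)
def mask(im,col):
    h=cv2.cvtColor(im,cv2.COLOR_BGR2HSV); H,S,V=cv2.split(h)
    return {'orange':(H>3)&(H<18)&(S>190)&(V>90),'yellow':(H>20)&(H<34)&(S>150)&(V>70),'blue':(H>100)&(H<125)&(S>150)&(V>50),
     'black':(V<60),'white':(S<60)&(V>140)}[col].astype(np.uint8)
def blobs(m,roi,amin):
    x0,y0,x1,y1=roi; k=np.zeros_like(m);k[y0:y1,x0:x1]=m[y0:y1,x0:x1]
    cs,_=cv2.findContours(k,cv2.RETR_EXTERNAL,cv2.CHAIN_APPROX_NONE)
    return [c[:,0].astype(float) for c in cs if cv2.contourArea(c)>=amin]
def rect(P):  # world points -> centre, sizes, angle
    c,s,a=cv2.minAreaRect(np.float32(P[:,:2]*1000)); return np.round(c,1),np.round(s,1),round(a,2)
E
python3 - <<'E'
from h import *
top=cv2.imread('pics/top0.png');sc=cv2.imread('pics/scene0.png')
rt=(175,160,340,245);rs=(180,140,355,275)
for n,im,roi in(('top',top,rt),('scene',sc,rs)):
    for col,z,am in(('orange',.033,30),('yellow',.034,300),('blue',.008,300),('black',.06,150),('black',.05,150)):
        for c in blobs(mask(im,col),roi,am):
            P=plane(n,c,z); print(n,col,z,'px',c.mean(0).round(),*rect(P))
W={}
for n,im,roi in(('top',top,(218,176,290,236)),('scene',sc,(215,170,315,225))):
    for c in blobs(mask(im,'white'),roi,15):
        M=cv2.moments(np.float32(c)); u=(M['m10']/M['m00'],M['m01']/M['m00']); W.setdefault(n,[]).append(u); print(n,'white',np.round(u,1),plane(n,[u],.056).round(4))
for a in W['top']:
    for b in W['scene']:
        if np.linalg.norm(plane('top',[a],.056)-plane('scene',[b],.056))<.02: print('tri',*tri(a,b))
for n,im,roi in(('top',top,rt),('scene',sc,rs)):
    x0,y0,x1,y1=roi if n=='scene' else (170,140,345,265)
    cv2.imwrite(f'pics/c{n}.png',cv2.resize(im[y0:y1,x0:x1],None,fx=4,fy=4,interpolation=2))
E
```

```text
top orange 0.033 px [195. 221.] [512.6 213.8] [27.8 31.1] 0.11
top orange 0.033 px [201. 185.] [636.9 196. ] [34.1 28.5] 80.71
top yellow 0.034 px [310. 198.] [ 566.1 -175. ] [159.6 218.4] 88.75
top blue 0.008 px [198. 207.] [566.1 208.3] [106.4 207. ] 89.81
top black 0.06 px [197. 202.] [573.7 205.9] [ 29.3 103.9] 81.72
top black 0.06 px [266. 197.] [558.9 -53.3] [212.6 380.5] 0.31
top black 0.05 px [197. 202.] [575.4 207. ] [ 29.5 104.6] 81.72
top black 0.05 px [266. 197.] [560.4 -53.7] [213.8 382.8] 0.31
scene orange 0.033 px [304. 242.] [581.4 214.1] [ 47.6 165.2] 81.6
scene yellow 0.034 px [225. 168.] [ 577.4 -153.6] [232.6 193.4] 0.33
scene blue 0.008 px [304. 247.] [569.2 210.1] [209.3 109. ] 0.01
scene black 0.06 px [304. 231.] [575.6 206.9] [ 58.2 120.4] 81.67
scene black 0.06 px [266. 195.] [576.   30.8] [205.  241.1] 0.22
scene black 0.05 px [304. 231.] [568.7 200.1] [ 59.  122.3] 81.67
scene black 0.05 px [266. 195.] [569.1  21.3] [208.1 244.8] 0.22
top white [237.1 211.1] [[0.5412 0.0692 0.056 ]]
top white [261.1 211. ] [[ 0.5398 -0.0123  0.056 ]]
top white [269. 194.] [[ 0.5985 -0.0405  0.056 ]]
top white [235.8 191.5] [[0.6089 0.0729 0.056 ]]
scene white [263.4 205.9] [[0.6084 0.0711 0.056 ]]
scene white [223.6 214.6] [[0.7152 0.0391 0.056 ]]
scene white [282.7 195.9] [[0.5398 0.0678 0.056 ]]
scene white [243.9 183. ] [[ 0.5983 -0.0428  0.056 ]]
scene white [265.6 180.9] [[ 0.5398 -0.0145  0.056 ]]
scene white [306.9 179.9] [[0.4365 0.0512 0.056 ]]
tri [0.54094206 0.06918804 0.05759425] 3.2282144983472195e-05
tri [ 0.54019834 -0.01281337  0.0571236 ] 0.001472690702331678
tri [ 0.59872255 -0.04083067  0.05734822] 0.0012857194084016457
tri [0.60891896 0.0726066  0.05730884] 0.0008052022574371108
```

View pics/ctop.png

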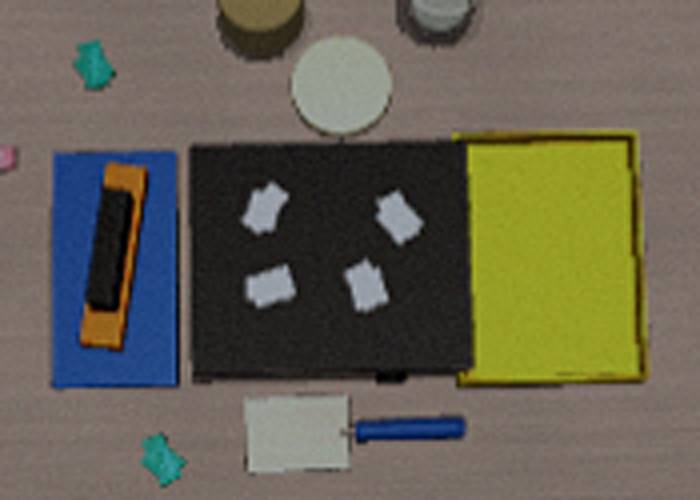

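View pics/cscene.png

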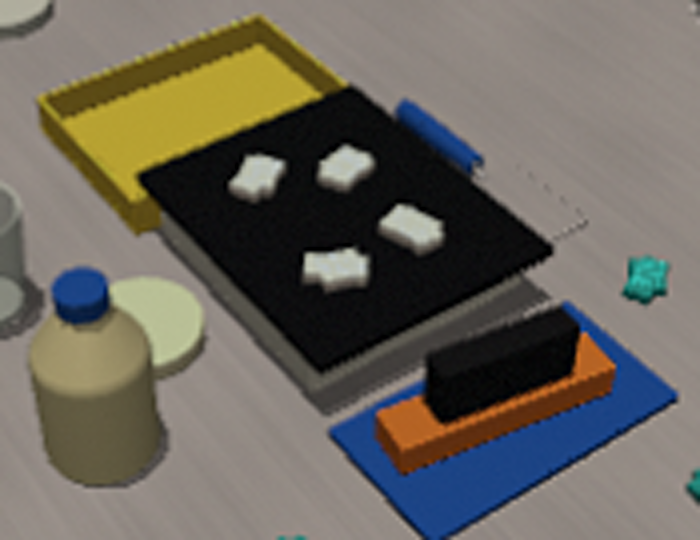

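Both views agree: the shards' tops triangulate to z ≈ 57 mm, where 58 mm is expected. In the top crop the orange block's corners are at (105,163), (148,168), (123,350) and (80,345), yawed about −8°. Next I triangulate the block and handle corners.

```bash
python3 - <<'E'
from h import *
T=lambda c:np.array(c)/4+[170,140]-.4; S=lambda c:np.array(c)/4+[180,140]-.4
for k,a,b in(('blk +x+y',(105,163),(402,450)),('blk -x+y',(80,345),(613,368)),('blk +x-y',(148,168),(377,415)),
 ('hdl +x-y',(131,190),(427,355)),('hdl -x+y',(86,303),(578,335)),('plate +x+y',(191,146),(320,370)),('plate -x+y',(193,376),(551,249)),('plate +x-y',(466,143),(140,178)),('plate -x-y',(472,374),(350,88)),
 ('mat -x+y',(52,386),(677,397)),('mat +x-y',(177,153),(330,433)),('mat -x-y',(178,386),(567,303)),('tray+x-y',(636,132),(40,98)),('tray-x-y',(648,380),(258,16))):
    p,g=tri(T(a),S(b)); print(k,p.round(4),round(g,4))
im=cv2.imread('pics/top0.png')
m=mask(im,'orange')|mask(im,'black'); m[:, :180]=0; m[:,214:]=0
c=np.vstack(blobs(m,(180,170,214,240),20)); print(rect(plane('top',c,.03)))
im=cv2.imread('pics/scene0.png'); o=mask(im,'black')
c=max(blobs(o,(275,210,340,255),50),key=len); print(c.mean(0))
E
```

```text
blk +x+y [0.6561 0.2122 0.0332] 0.0021
blk -x+y [0.4975 0.2333 0.029 ] 0.0036
blk +x-y [0.6506 0.1762 0.0287] 0.0014
hdl +x-y [0.6219 0.1865 0.0754] 0.0018
hdl -x+y [0.5277 0.224  0.0695] 0.0017
plate +x+y [0.6665 0.1368 0.0451] 0.0
plate -x+y [0.4672 0.1351 0.046 ] 0.0026
plate +x-y [ 0.6652 -0.1018  0.0432] 0.0008
plate -x-y [ 0.4665 -0.1035  0.0432] 0.0065
mat -x+y [0.4638 0.2618 0.0058] 0.0009
mat +x-y [0.6698 0.1526 0.0013] 0.0007
mat -x-y [0.4623 0.1519 0.0044] 0.0006
tray+x-y [ 0.6755 -0.2532  0.0313] 0.0005
tray-x-y [ 0.4585 -0.2558  0.0291] 0.0039
(array([572.8, 205.3]), array([ 39.3, 159.7]), 81.72)
[304.38383838 230.54545455]
```

Request:
move_arm:
  rows: [0,-6,0,0,0,-12,0,5,0,-18,0,10,0,-24,0,15,0,-30,0,20,0,-36,0,25,0,-42,0,30,0,-48,0,31,0,-54,0,31,0,-60,0,31]
  fingers: 0.65

```text
clock: 1.35
tcp_pos: [0.0837, -0.2044, 0.2388]
orientation: [-3.107, 0.212, 0.021]
contact_force: [-0.8, 0.7, 0.2]
grip_width: 0.0555
gripper_force: 0.0
```

I misjudged the direction of tool y and moved inward. The pose is still safe, so I'll go outward first. The scraper centre is about (0.574, 0.205) with yaw about −8.3°.

Request:
move_arm:
  rows: [5,0,0,0,10,0,0,0,15,0,0,0,20,0,0,0,25,0,0,0,30,0,0,0,35,-5,0,0,39,-10,0,0,41,-15,0,0,42,-20,0,0]

```text
clock: 2.6
tcp_pos: [0.5284, -0.062, 0.2379]
orientation: [-3.105, 0.212, 0.02]
contact_force: [0.2, -0.6, 0.4]
grip_width: 0.0555
gripper_force: 0.0
```

```bash
cat >> h.py <<'E'
from scipy.spatial.transform import Rotation as R
def go(x,y,z,yaw):
    o=r.get_obs(); M=R.from_rotvec(o['orientation']).as_matrix(); t=M.T@(np.array([x,y,z])-o['tcp_pos'])
    cur=np.degrees(np.arctan2(M[1,0],M[0,0])); print('t',round(o['clock'],2),'pos',o['tcp_pos'].round(4),'yaw',cur.round(2),'tilt',M[:,2].round(3),'F',o['contact_force'].round(1),'w',round(o['grip_width'],4),'-> cm',(t*100).round(2),'twist',round(cur-yaw,2))
E
python3 -c "
from h import *
go(.574,.205,.13,-8.3)"
```

```text
t 2.6 pos [ 0.5284 -0.062   0.2379] yaw -7.81 tilt [-0.011  0.03  -0.999] F [ 0.2 -0.6  0.4] w 0.0555 -> cm [  1.04 -26.76  11.53] twist 0.49
```

Request:
move_arm:
  rows: [0,-6,0,0,0.5,-12,0,0,1,-18,0,0.5,1,-24,0,0.5,1,-26.8,4,0.5,1,-26.8,8,0.5,1,-26.8,10,0.5,1,-26.8,10,0.5,1,-26.8,10,0.5]

```text
clock: 3.72
tcp_pos: [0.5736, 0.2026, 0.1467]
orientation: [-3.105, 0.228, 0.017]
contact_force: [-0.8, 0.8, 0.3]
grip_width: 0.0553
gripper_force: 0.0
```

```bash
python3 -c "
from h import *
go(.574,.205,.052,-8.3)
a=r.grab_frame('scene')[140:290,200:400];b=r.grab_frame('top')[150:250,170:290]
cv2.imwrite('pics/g1.png',np.vstack([cv2.resize(a,(400,300)),cv2.resize(b,(400,300),interpolation=2)]))"
```

```text
t 3.73 pos [0.5736 0.2026 0.1467] yaw -8.4 tilt [-0.009  0.029 -1.   ] F [-0.8  0.8  0.3] w 0.0553 -> cm [0.12 0.01 9.48] twist -0.1
```

View pics/g1.png

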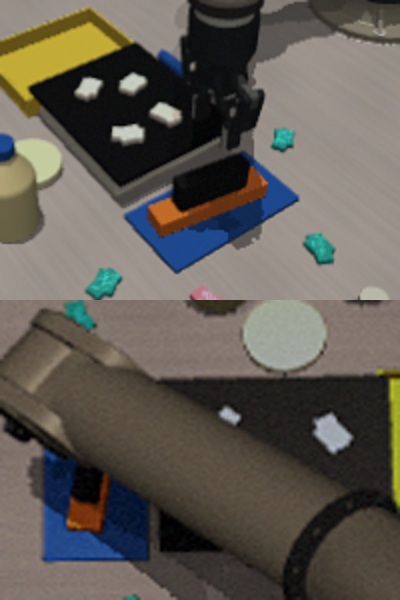

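The fingers straddle the black handle, which is at about (210,180) in the upper crop, and all the shards are untouched. Descending.

Request:
move_arm:
  rows: [0.1,0,3,0,0.1,0,6,0,0.1,0,8,0,0.1,0,9,0,0.1,0,9.5,0,0.1,0,9.5,0,0.1,0,9.5,0]

```text
clock: 4.7
tcp_pos: [0.5731, 0.2054, 0.0511]
orientation: [-3.105, 0.227, 0.018]
contact_force: [0.8, -0.2, 0.2]
grip_width: 0.0549
gripper_force: 0.0
```

```bash
python3 -c "
from h import *
go(.574,.205,.052,-8.3)"
```

```text
t 4.7 pos [0.5731 0.2054 0.0511] yaw -8.35 tilt [-0.01   0.029 -1.   ] F [ 0.8 -0.2  0.2] w 0.0549 -> cm [ 0.09  0.03 -0.1 ] twist -0.05
```

Request:
move_arm:
  rows: [0,0,0,0,0,0,0,0,0,0,0,0,0,0,0,0,0,0,0,0,0,0,0,0]
  fingers: 0
  newtons: 70

```text
clock: 5.45
tcp_pos: [0.5729, 0.2054, 0.0508]
orientation: [-3.105, 0.227, 0.019]
contact_force: [-0.4, 0.2, 5.6]
grip_width: 0.0233
gripper_force: 68.9
```

```bash
python3 -c "
from h import *
go(.574,.205,.12,-8.3)
print(r.get_obs()['gripper_force'],r.get_obs()['moment'])"
```

```text
t 5.45 pos [0.5729 0.2054 0.0508] yaw -8.34 tilt [-0.01   0.029 -1.   ] F [-0.4  0.2  5.6] w 0.0233 -> cm [ 0.02 -0.16 -6.92] twist -0.04
68.86941075325012 [-0.18606291  0.13432189 -0.07421935]
```

Request:
move_arm:
  rows: [0,0,-1,0,0,0,-3,0,0,0,-5.5,0,0,0,-8,-2,0,0,-8,-5,0,0,-8,-8.3,0,0,-8,-8.3,0,0,-8,-8.3]

```text
clock: 6.45
tcp_pos: [0.5735, 0.2028, 0.1307]
orientation: [-3.113, 0.003, 0.016]
contact_force: [-0.7, 0.4, -2.3]
grip_width: 0.0232
gripper_force: 68.8
```

```bash
python3 -c "
from h import *
go(.573,.124,.098,0)
print(r.get_obs()['gripper_force'],r.get_obs()['moment'])"
```

```text
t 6.45 pos [0.5735 0.2028 0.1307] yaw -0.11 tilt [-0.01   0.029 -1.   ] F [-0.7  0.4 -2.3] w 0.0232 -> cm [-0.    7.97  3.05] twist -0.11
68.84212732315063 [-7.77314432e-02 -2.51462738e-02  9.10256796e-05]
```

Request:
move_arm:
  rows: [0,2.5,0,0,0,5,0,0,0,7,0,0,0,8,0,0,0,8,1,0,0,8,2,0,0,8,2.7,0,0,8,3,0,0,8,3,0]

```text
clock: 7.58
tcp_pos: [0.5729, 0.1242, 0.0978]
orientation: [-3.113, 0.001, 0.017]
contact_force: [-0.2, -0.8, -2.0]
grip_width: 0.023
gripper_force: 69.1
```

```bash
python3 -c "
from h import *
go(.573,.124,.093,0)
f=r.grab_frame('scene')[130:280,180:380]
cv2.imwrite('pics/g2.png',cv2.resize(f,(800,600),interpolation=2))"
```

```text
t 7.58 pos [0.5729 0.1242 0.0978] yaw -0.01 tilt [-0.011  0.029 -1.   ] F [-0.2 -0.8 -2. ] w 0.023 -> cm [0.01 0.03 0.48] twist -0.01
```

View pics/g2.png

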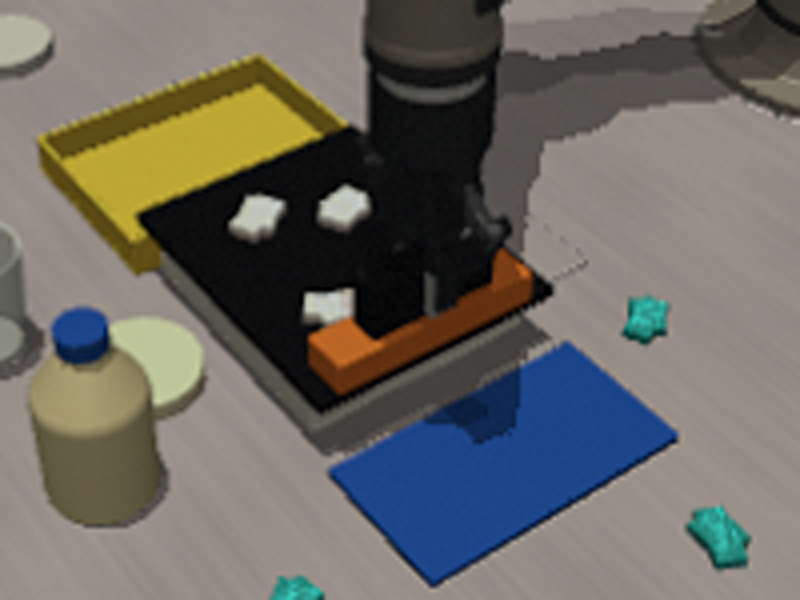

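The scraper is held just above the plate's +y edge, with its left end at (340,360) and all the shards ahead of it. Lowering to light contact.

Request:
move_arm:
  rows: [0,0,0.2,0,0,0,0.3,0,0,0,0.35,0,0,0,0.4,0,0,0,0.4,0,0,0,0.4,0]

```text
clock: 8.38
tcp_pos: [0.573, 0.1239, 0.094]
orientation: [-3.113, 0.001, 0.017]
contact_force: [0.3, 0.5, -2.0]
grip_width: 0.0231
gripper_force: 69.1
```

Request:
move_arm:
  rows: [0,0,0.05,0,0,0,0.1,0,0,0,0.1,0]

```text
clock: 8.75
tcp_pos: [0.5731, 0.1239, 0.0931]
orientation: [-3.113, 0.002, 0.016]
contact_force: [0.1, 0.1, -1.9]
grip_width: 0.0236
gripper_force: 69.2
```

Request:
move_arm:
  rows: [0,0.6,-0.02,0,0,1.6,-0.05,0,0,2.6,-0.08,0,0,3.6,-0.1,0,0,4.6,-0.13,0,0,5.6,-0.16,0,0,6.6,-0.19,0,0,7.6,-0.22,0,0,8.6,-0.25,0,0,9.6,-0.28,0]

```text
clock: 10.0
tcp_pos: [0.5729, 0.0272, 0.0931]
orientation: [-3.113, 0.001, 0.017]
contact_force: [1.1, 0.1, -1.3]
grip_width: 0.0235
gripper_force: 69.1
```

```bash
python3 -c "
from h import *
go(.573,-.115,.0931,0)
f=r.grab_frame('scene')[130:280,180:380]
cv2.imwrite('pics/g3.png',cv2.resize(f,(800,600),interpolation=2))"
```

```text
t 10.0 pos [0.5729 0.0272 0.0931] yaw -0.04 tilt [-0.011  0.028 -1.   ] F [ 1.1  0.1 -1.3] w 0.0235 -> cm [ 0.02 14.21 -0.41] twist -0.04
```

View pics/g3.png

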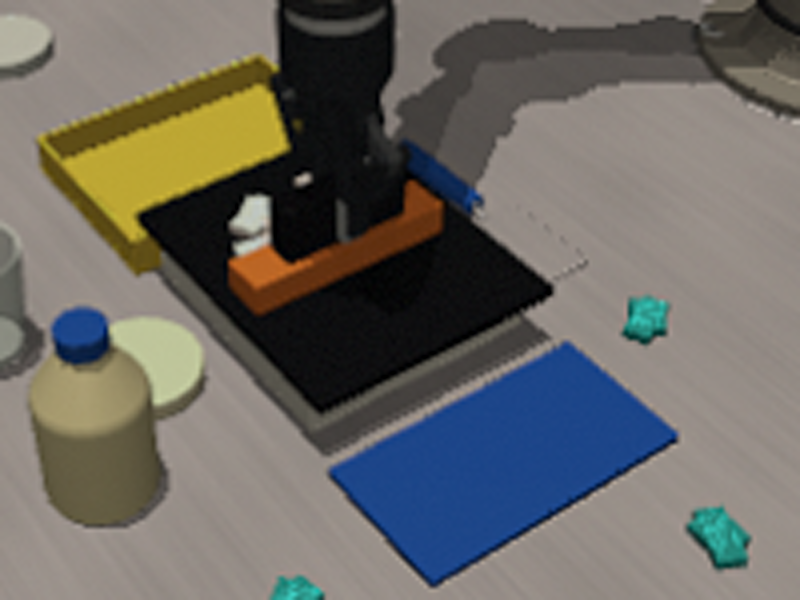

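The wipe is working. The shards at (250,220) are being pushed ahead of the scraper and nothing is left behind it, so I continue past the edge.

Request:
move_arm:
  rows: [0,0.6,-0.02,0,0,1.6,-0.05,0,0,2.6,-0.08,0,0,3.6,-0.1,0,0,4.6,-0.13,0,0,5.6,-0.16,0,0,6.6,-0.19,0,0,7.6,-0.22,0,0,8.6,-0.25,0,0,9.6,-0.28,0]

```text
clock: 11.3
tcp_pos: [0.5728, -0.0689, 0.0931]
orientation: [-3.113, 0.002, 0.017]
contact_force: [0.3, 0.1, -1.6]
grip_width: 0.0233
gripper_force: 69.1
```

Request:
move_arm:
  rows: [0,0.6,-0.02,0,0,1.6,-0.05,0,0,2.6,-0.08,0,0,3.6,-0.1,0,0,4.6,-0.13,0,0,5.2,-0.15,0,0,5.2,-0.15,0,0,5.2,-0.15,0]

```text
clock: 12.3
tcp_pos: [0.5728, -0.1197, 0.0932]
orientation: [-3.113, 0.001, 0.016]
contact_force: [-0.4, 0.5, -2.4]
grip_width: 0.0233
gripper_force: 69.1
```

```bash
python3 -c "
from h import *
go(.573,-.115,.0931,0)
f=r.grab_frame('scene')[110:260,160:360];
cv2.imwrite('pics/g4.png',cv2.resize(f,(800,600),interpolation=2))"
```

```text
t 12.3 pos [ 0.5728 -0.1197  0.0932] yaw -0.01 tilt [-0.011  0.029 -1.   ] F [-0.4  0.5 -2.4] w 0.0233 -> cm [ 0.02 -0.47  0.03] twist -0.01
```

View pics/g4.png

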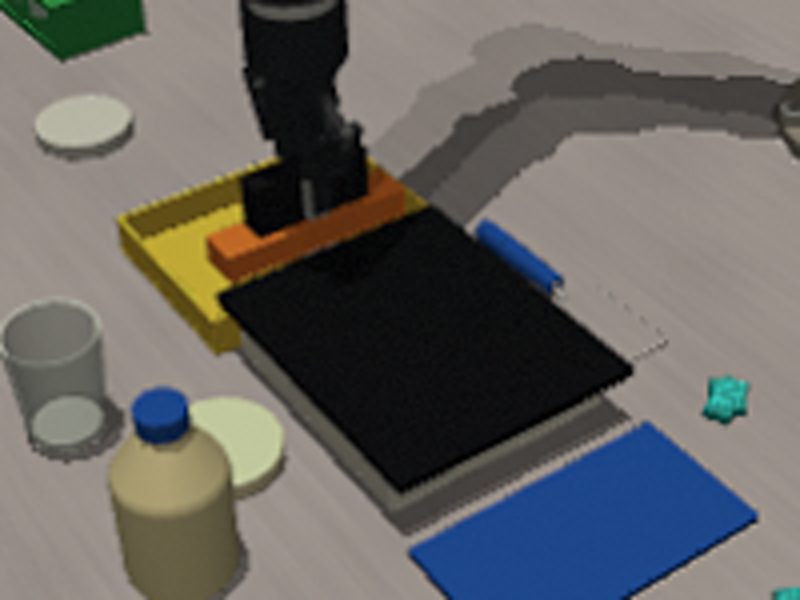

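The hotplate is empty and the scraper is past its edge at (310,230). I'll lift it and carry it back over the mat, then check the tray.

Request:
move_arm:
  rows: [0,0,-2,0,0,0,-4.5,0,0,-2,-6,0,0,-6,-6,0,0,-10,-6,0,0,-14,-6,0,0,-18,-6,0,0,-22,-5.5,0,0,-26,-5.2,0,0,-29,-5,0]

```text
clock: 13.6
tcp_pos: [0.5725, 0.1723, 0.1524]
orientation: [-3.112, -0.004, 0.016]
contact_force: [0.0, 0.7, -2.7]
grip_width: 0.0231
gripper_force: 69.1
```

Request:
move_arm:
  rows: [0,-2,0,0,0,-3.4,0,0,0,-3.4,0,0,0,-3.4,0,0]

```text
clock: 14.1
tcp_pos: [0.574, 0.2008, 0.1522]
orientation: [-3.114, 0.004, 0.017]
contact_force: [-0.2, 0.0, -2.4]
grip_width: 0.023
gripper_force: 69.1
```

```bash
python3 -c "
from h import *
go(.566,.208,.0528,0)
s=r.grab_frame('scene');t=r.grab_frame('top')
cv2.imwrite('pics/s5.png',s);cv2.imwrite('pics/t5.png',t)
for n,im,roi in(('top',t,(284,165,335,245)),('scene',s,(185,140,275,200))):
    for c in blobs(mask(im,'white'),roi,10): print(n,c.mean(0).round(1),plane(n,[c.mean(0)],.012).round(3),cv2.contourArea(np.float32(c)))
cv2.imwrite('pics/g5.png',np.vstack([cv2.resize(s[130:280,180:380],(400,300)),cv2.resize(t[150:250,220:340],(400,300),interpolation=2)]))"
```

```text
t 14.1 pos [0.574  0.2008 0.1522] yaw -0.14 tilt [-0.011  0.027 -1.   ] F [-0.2  0.  -2.4] w 0.023 -> cm [-0.7  -0.45  9.96] twist -0.14
top [292.8 201.1] [[ 0.58  -0.125  0.012]] 172.5
scene [219.7 161.2] [[ 0.573 -0.235  0.012]] 1547.0
scene [187.3 141.8] [[ 0.61  -0.411  0.012]] 19.0
```

View pics/g5.png

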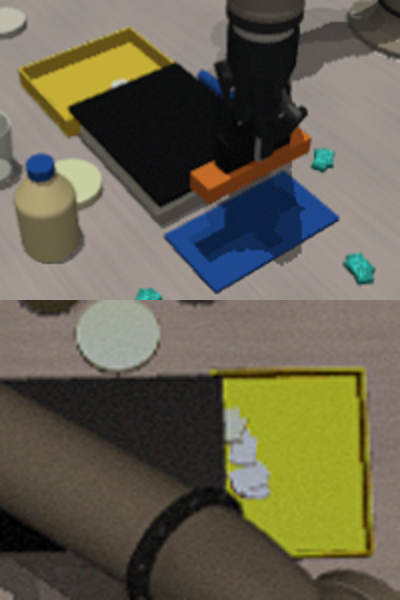

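The shards are in the tray at about (240,455) in the lower crop, and the visible part of the plate is clear. Lowering the scraper onto the mat.

Request:
move_arm:
  rows: [-0.3,-0.2,2,0,-0.7,-0.5,4.5,0,-0.7,-0.5,7,0,-0.7,-0.5,8.5,0,-0.7,-0.5,9.3,0,-0.7,-0.5,9.6,0,-0.7,-0.5,9.8,0,-0.7,-0.5,9.9,0,-0.7,-0.5,9.9,0]

```text
clock: 15.32
tcp_pos: [0.5659, 0.2101, 0.054]
orientation: [-3.113, 0.002, 0.016]
contact_force: [0.2, -0.7, -2.1]
grip_width: 0.0233
gripper_force: 69.1
```

Request:
move_arm:
  rows: [0,0,0.05,0,0,0,0.1,0,0,0,0.1,0]

```text
clock: 15.7
tcp_pos: [0.5656, 0.2101, 0.0526]
orientation: [-3.113, 0.001, 0.017]
contact_force: [-0.2, 0.5, -2.6]
grip_width: 0.0233
gripper_force: 69.1
```

Request:
move_arm:
  rows: [0,0,0.05,0,0,0,0.1,0,0,0,0.1,0]

```text
clock: 16.08
tcp_pos: [0.5656, 0.2101, 0.0516]
orientation: [-3.113, 0.001, 0.017]
contact_force: [-0.3, -0.5, -2.7]
grip_width: 0.0227
gripper_force: 69.1
```

Request:
move_arm:
  rows: [0,0,0.05,0,0,0,0.1,0,0,0,0.1,0]

```text
clock: 16.45
tcp_pos: [0.5658, 0.2102, 0.0509]
orientation: [-3.113, 0.002, 0.016]
contact_force: [0.3, -0.9, 1.9]
grip_width: 0.0228
gripper_force: 69.7
```

Request:
move_arm:
  rows: [0,0,0.03,0,0,0,0.05,0,0,0,0.05,0]
  newtons: 20

```text
clock: 16.82
tcp_pos: [0.5658, 0.2103, 0.0508]
orientation: [-3.113, 0.002, 0.016]
contact_force: [-1.8, -1.2, 6.2]
grip_width: 0.0232
gripper_force: 70.3
```

Request:
move_arm:
  rows: [0,0,0,0,0,0,0,0,0,0,0,0,0,0,0,0,0,0,0,0]
  fingers: 0.65

```text
clock: 17.45
tcp_pos: [0.5656, 0.2102, 0.0501]
orientation: [-3.113, 0.002, 0.017]
contact_force: [-0.3, 0.2, -0.8]
grip_width: 0.0551
gripper_force: 0.0
```

Request:
move_arm:
  rows: [0,0,-1,0,0,0,-3,0,0,0,-6,0,0,0,-10,0,0,0,-14,0,0,-5,-16,0,0,-11,-16,0,0,-17,-16,0,0,-21,-16,0,0,-21,-16,0]

```text
clock: 18.7
tcp_pos: [0.5651, 0.4203, 0.2181]
orientation: [-3.109, -0.008, 0.017]
contact_force: [-0.5, -0.0, -0.2]
grip_width: 0.0551
gripper_force: 0.0
```

```bash
python3 -c "
from h import *
go(.566,.208,.0528,0)
s=r.grab_frame('scene');t=r.grab_frame('top')
for n,im in(('top',t),('scene',s)):
    for c in blobs(mask(im,'white'),(220,165,335,250) if n=='top' else (185,140,320,235),8): print(n,c.mean(0).round(1),plane(n,[c.mean(0)],.012).round(3),cv2.contourArea(np.float32(c)))
k=lambda a:cv2.resize(a,(400,300),interpolation=2)
cv2.imwrite('pics/g6.png',np.vstack([np.hstack([k(s[130:280,180:380]),k(t[145:265,170:330])]),np.hstack([k(t[175:235,270:350]),k(s[145:205,190:270])])]))"
```

```text
t 18.7 pos [0.5651 0.4203 0.2181] yaw 0.3 tilt [-0.011  0.032 -0.999] F [-0.5 -0.  -0.2] w 0.0551 -> cm [ 0.16 21.76 15.83] twist 0.3
top [292.8 201. ] [[ 0.58  -0.125  0.012]] 173.5
top [255.  167.5] [[0.703 0.005 0.012]] 111.0
scene [297.5 225.4] [[0.549 0.149 0.012]] 11.5
scene [187.8 224.4] [[ 0.796 -0.024  0.012]] 22.5
scene [317.  207.8] [[0.458 0.126 0.012]] 32.0
scene [238.8 171.1] [[ 0.55  -0.151  0.012]] 10.5
scene [245.1 175.3] [[ 0.545 -0.12   0.012]] 3750.0
scene [187.3 141.8] [[ 0.61  -0.411  0.012]] 19.0
```

View pics/g6.png

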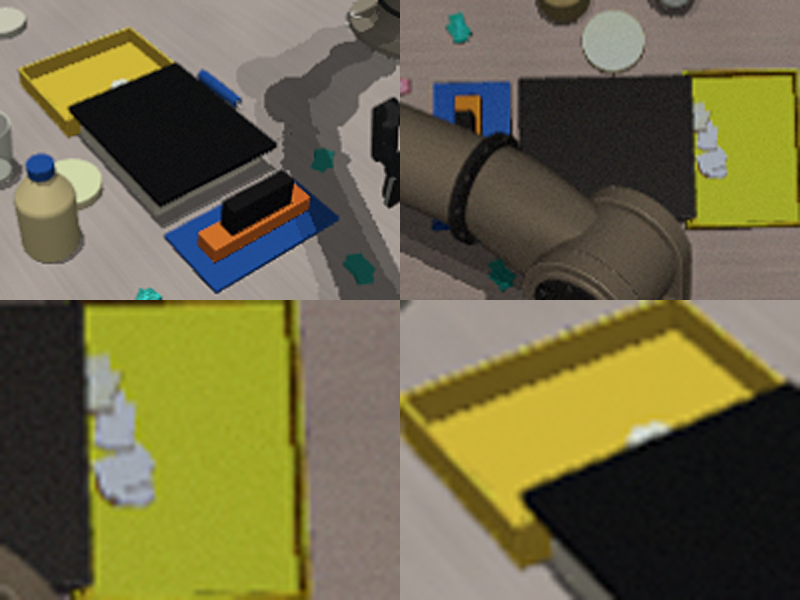

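The plate is clear. The shards lie in the tray at about (110,430) in the lower-left crop, with two overlapping. The scraper stands on the mat at (255,220) and the arm is clear. Handing in.

```bash
python3 -c "
from bench import r
print(r.hand_in())"
```

```text
the job is handed in; nothing more can be done
None
```

I wiped all four shards off the hotplate into the yellow tray (two overlap there, so the last picture did not show all four separately), set the scraper upright on its mat under light contact, left the other things untouched, and handed in at about 19 s; no verdict came back.

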